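# Set the bench labeller's timing pulley to its mark and pin it

## Robot

A 6-joint arm with a two-finger parallel gripper is mounted at the origin on the work surface; the furniture and walls round the work are solid. World frame = base frame: x ahead of the robot, y to its left, z up, the work surface at z = 0. Lengths are in m, angles in rad, forces in N, time in s.
With the tool pointing down it reaches from about 0.325 to 0.9 m from the base axis. Payload 3.5 kg.
Tool frame: the origin (TCP) lies at the very end of the fingers, on their centre line; the grasp point (between the pads) lies 19 mm behind it (manip.hold_point_z is the distance from the TCP to the grasp point, in m); z points along the fingers, y is the line along which they close (so a half turn about z gives the same grasp; the last joint's range is limited). The gripper opens to 85 mm and grips with 20 to 120 N. Pads are 22 mm wide; open, the fingers measure 114 mm over their backs; the gripper's body (76 mm by 85 mm) begins 54 mm behind the grasp point. The pads swing forward as they close: fully open they stand 13 mm farther back than shut.
Start: joints at [1.121, 0.276, -0.026, 1.268, 0, 1.467], TCP at [0.212, 0.588, 0.231] pointing down, gripper open.
Joint ranges: [-3.12, 3.12], [-0.85, 1.88], [-1.08, 1.24], [-1.95, 2.15], [-1.57, 1.53], [-3.14, 3.14]. Speed limits (rad/s): [2.57, 2.57, 3.14, 3.14, 3.14, 3.14].

## Interface

Orientations are given as a 3x3 rotation matrix whose columns are the frame's x, y, z axes.
In Python, from plant import manip gives the robot as it stands. The module is installed in compiled form; this text tells all that it offers.
- The arm moves only by the tool carry_out, never from a script. Its argument "motion" is one flat list of numbers, 4 for each row, row after row: the shift along the world's x, y, z in cm, then the turn about the world's z in rad. In form: [x, y, z, roll, x, y, z, roll, ...]. A call has 1 to 10 rows; each row is the pose to reach, as a shift and turn from the pose commanded when the call began; what a row does not reach only later rows make up. A row lasts 1/10 s, in which the tool goes at most 50 mm and 8.59 degrees, less where a joint would pass 70% of its speed; a pose out of reach is approached as far as the arm can. A call with a gripper value outside its range is refused whole. "hand" is the opening in per cent of the stroke, from 0 (shut) to 100 (fully open), set as the call begins (left out, the last holds). The fingers move at their own pace and stop on an object; "newtons" is the grip in N (left out, the last holds). Time passes only in rows, so rows that repeat a pose let the fingers close. It gives the time, the measured TCP pose, the force, the opening and the grip force at its end, in the units of the state.
- manip.sense(): the state, without advancing time (a new reading comes with each control period).
- manip.capture(name): name is "scene" or "top"; returns (picture, depth): 400x640x3 uint8, red, green, blue; 400x640 float32, m along the optical axis (not along the pixel's ray), 0 where there is no reading.
- manip.camera_params(name): a dict with "fx", "fy", "cx", "cy" (pixels), "k1" (the pictures are not rectified: a ray, as slopes to the right and down, at radius r is drawn at 1 + k1 r^2 times it, then the intrinsics apply), "extrinsics" (4x4, takes a point from camera to world coordinates). Camera axes: x right, y down, z forward; pixel columns grow to the right and rows downward; lengths in m; the calibration is good to about 2 mm. A picture is of the moment at which its call begins. camera_params takes no time and is no camera call.
- manip.close_job(): hands the job in; it is judged then, once.
The state is a dict: "time": time; "q": joint angles; "joint_vel": joint speeds; "effort": joint torques, N m; "position": TCP position; "eef_rot": TCP orientation; "force": force on the tool from outside, world axes, zero at the start; "torque": the same for the moment, N m; "gripper_width": finger opening in m; "grip_force": force on a finger pad.
Only numpy, scipy, OpenCV 4.12 (cv2) and the standard library are available. Lean on these libraries where they do the work, as an engineer would, in place of code of your own. Each camera call takes 0.05 s, during which the arm holds its last target. There are 200 camera calls.

## Task

The drive belt is off the bench labeller and its timing pulley has drifted: turn the big pulley by its rim until the line engraved on it faces the fixed pointer, and only then take the round-headed setting pin from the wooden block and put it down through the pulley's hole. The bore underneath is set a few millimetres to one side or the other, so ease pin and pulley about with a light touch, never over 30 N, until the pin drops in and its collar sits fully home on the pulley, then let go. Leave the T-handled pin in its block and do not upset the bottle on the labeller or the small things around.

Things in the scene. Friction and masses are not known exactly. Their poses are not given: they have to be found in the camera images.
- labeller: bench labeller, bolted down: grey deck with its top 34 mm above the counter. Origin on the counter right under the pulley's vertical axis; z up, x towards the pointer (far side of the pulley), y to the left. The deck spans x -95..115, y -240..95 mm. A black switch box, 70 mm high, sits at (-74, -200) mm, a bare motor pinion, 36 mm wide and 84 mm high, at (-55, -120) mm
- station (a point): middle of the labeller's bottle table, 54 mm above the counter, where the bottle stands: at (0, -182) mm in the labeller's frame. Beside it: a paper label roll at (74, -135) mm, 76 mm wide, its spindle 132 mm high, and a press roller on a column at (92, -205) mm, 190 mm high
- pulley_axis (a point): on the pulley's vertical axis, level with the top of its rim. The pulley is a plain metal toothed wheel: rim of outer radius 85 and inner radius 73 mm, from 46 to 72 mm above the counter, 12 mm clear of the deck; hub radius 20 mm, its nut 82 mm high; three spokes 16 mm wide, 120 degrees apart, one of them under the mark, with open windows between, where a finger fits inside the rim
- mark (a point): outer end of the line engraved across the rim's top, 85 mm from the axis and 72 mm above the counter; it turns with the pulley. At the start it stands 30 to 80 degrees counter-clockwise (seen from above) of the pointer, so the pulley must turn clockwise. The pulley turns against a steady drag of 0.15 N m (1.8 N at the rim), stays where it is left and meets no stop within 95 degrees
- pointer_tip (a point): tip of the fixed steel pointer that stands on the deck on the far (+x) side of the pulley, beside the rim, 88 mm from the axis and 63 mm above the counter (whole pointer: below 70 mm). The line faces it when it lies on the straight line from the axis to this tip. That brings the pulley's hole over the bore in the deck to within 5 mm
- boss_hole (a point): mouth of the vertical hole, 12.5 mm wide with a 1 mm chamfer, in the boss (26 mm square, 24 mm thick) on the spoke under the mark: 60 mm from the axis, 70 mm above the counter, turning with the pulley. Under it, 60 mm from the axis by the pointer, a steel block (top 36 mm above the counter) has an 11 mm bore, chamfer 1 mm, open to the counter
- bore_nominal (a point): middle of the steel block's slots, 36 mm above the counter, on the line from axis to pointer. The bore is clamped up to 5 mm to either side of here along the labeller's y (not measured). A pin that is through the pulley's hole but stands on the block beside the bore is eased sideways with a light touch, taking the pulley along, until it drops in; the line stays within 10 mm of the pointer
- setting_pin: loose steel pin, 93 mm long, 0.07 to 0.16 kg, standing in one hole of the pin block. Origin at the centre of its tip, z up: shank 10 mm in diameter and 56 mm long with a 1 mm chamfer at the tip, then a collar 26 mm in diameter (z 56..62 mm), then a round knurled head 22 mm in diameter to grip (z 65..93 mm). Fully home its tip is 14 mm above the counter, the collar on the boss
- spindle_pin: another loose steel pin, with a T handle 50 mm wide and 11 mm thick, in the other hole of the pin block; origin at its tip, z up; not needed, it stays there
- pin_block: fixed light wooden block, 56 x 150 x 64 mm (x, y, z), origin at the centre of its underside; two 12 mm holes, 46 mm either way along y. The collars of the pins rest on its top; the setting pin must be drawn straight up by at least 56 mm
- station_bottle: half bottle, 69 mm in diameter and 260 mm high, standing loose on the labeller's bottle table; origin at the centre of its foot; not to be knocked
- tasting_cask: small oak cask on a cradle, fixed, 280 x 157 mm and 199 mm high, between the pin block and the labeller; carry the pin over it with its tip above 220 mm
- corkscrew: folded waiter's corkscrew, 16 x 110 x 14 mm, loose bystander
- cork_a: used mushroom cork, 33 mm wide, 48 mm high, loose bystander
- cork_b: used mushroom cork, 33 mm wide, 48 mm high, loose bystander
- bung: turned beech bung, 50 mm wide, 35 mm high, loose bystander
Not all that is in view belongs to the job. What is shaped like the setting_pin but orange or yellow is not meant.

How it is judged:
On the way:
1. the engraved line is brought to within 5 mm of the pointer's line while the setting pin still stands in the block (y of mark in the frame of labeller between -0.005 and 0.005 m and x of mark in the frame of labeller above 0.05 m and distance of setting_pin from where it was at the start of the episode below 0.015 m), for 0.2 s.
At the end, for the whole second after the job is handed in: The setting pin stands upright (within 0.08 rad) through the pulley's hole in the bore (within 7 mm of the middle of the block), its collar down on the pulley within 4 mm, at rest, and the engraved line stands within 11 mm, measured at the rim, of the line from the axis to the pointer (y of mark in the frame of labeller between -0.011 and 0.011 m and x of mark in the frame of labeller above 0.05 m and horizontal distance between setting_pin and bore_nominal below 0.007 m and height (world z) of setting_pin below 0.018 m and angle between setting_pin's own z axis and vertical below 0.08 rad and linear speed of setting_pin below 0.01 m/s); the robot touches nothing.
It fails at once if the setting pin is forced: more than 30 N between it and the labeller with its pulley and bore (contact force between setting_pin and labeller above 30 N).
It fails at once if the T-handled pin is taken from its hole (distance of spindle_pin from where it was at the start of the episode above 0.02 m).
It fails at once if the bottle on the labeller is knocked (distance of station_bottle from where it was at the start of the episode above 0.02 m or angle between station_bottle's own z axis and vertical above 0.3 rad).
It fails at once if a bystander is pushed more than 40 mm (distance of any of corkscrew, cork_a, cork_b, bung from where it was at the start of the episode above 0.04 m).
It also fails if it takes over 72 s, if anything falls off the work surface, if the arm or the gripper's body presses on something with over 40 N, if the wrist force passes 120 N, or if a joint passes its speed limit or range.

## Working session

There is one attempt and no reset: what is moved stays moved. The work goes in short steps, Python scripts to look and compute and a tool call to move; the robot and the scene stay as the last step left them, time stands still between calls to the robot, and variables do not carry over. Pictures are saved under pics/ and viewed, at most 11 in all, crops included, and the job is handed in when it is done.

Besides the shell and the picture viewer there is one more tool, called by a JSON object that holds its "api" and its "payload", one argument or row to a line. carry_out: Moves the arm, as the interface text tells. Its arguments: {"type":"object","properties":{"motion":{"type":"array"},"hand":{"type":"number"},"newtons":{"type":"number"}},"required":["motion"]}

```bash
mkdir -p pics; cat > h.py <<'E'
import numpy as np, cv2
from plant import manip
def cap(n,tag):
    p,d=manip.capture(n); cv2.imwrite(f'pics/{tag}.png',p[:,:,::-1]); np.save(f'pics/{tag}.npy',d); return p,d
def ray(n,u,v):
    c=manip.camera_params(n); K=np.array([[c['fx'],0,c['cx']],[0,c['fy'],c['cy']],[0,0,1.]])
    p=cv2.undistortPoints(np.array([[[u,v]]],float),K,np.array([c['k1'],0,0,0.]))[0,0]
    E=np.array(c['extrinsics']); return E[:3,3],E[:3,:3]@np.array([p[0],p[1],1])
def atz(n,u,v,z):
    o,r=ray(n,u,v); return o+r*(z-o[2])/r[2]
def pt(n,u,v,d):
    o,r=ray(n,u,v); return o+r*d
def proj(n,P):
    c=manip.camera_params(n); E=np.array(c['extrinsics']); q=(np.array(P)-E[:3,3])@E[:3,:3]
    s=q[:2]/q[2]; s=s*(1+c['k1']*(s@s)); return np.array([c['fx']*s[0]+c['cx'],c['fy']*s[1]+c['cy']])
E
python3 - <<'E'
from h import *
for n in('scene','top'):
    cap(n,n+'0'); print(manip.camera_params(n))
s=manip.sense(); print({k:np.round(v,3) for k,v in s.items()}, manip.hold_point_z)
a=[cv2.imread(f'pics/{n}0.png') for n in('scene','top')]
E
```

```text
{'fx': 406.09859263917855, 'fy': 406.09859263917855, 'cx': 318.04083654419316, 'cy': 195.27126246657656, 'k1': 0.022240378060390382, 'extrinsics': array([[-0.60752976,  0.4304272 , -0.66756274,  1.20620998],
       [ 0.79420062,  0.34226506, -0.50209561,  0.55856631],
       [ 0.01236779, -0.83521677, -0.54978176,  0.73571449],
       [ 0.        ,  0.        ,  0.        ,  1.        ]])}
{'fx': 462.7335760384584, 'fy': 462.7335760384584, 'cx': 320.5761970211188, 'cy': 206.98917808210263, 'k1': -0.11089809587114882, 'extrinsics': array([[ 0.01128248, -0.99256611,  0.12118261,  0.21556965],
       [-0.99810816, -0.01850387, -0.05863197,  0.03908733],
       [ 0.06043845, -0.12029184, -0.9908971 ,  1.70118224],
       [ 0.        ,  0.        ,  0.        ,  1.        ]])}
{'time': np.float64(0.1), 'q': array([ 1.121,  0.277, -0.028,  1.268, -0.   ,  1.467]), 'joint_vel': array([-0.   , -0.001,  0.005, -0.   , -0.001,  0.   ]), 'effort': array([ 0.0000e+00, -4.4671e+01,  2.9613e+01,  8.0000e-03, -0.0000e+00,
       -0.0000e+00]), 'position': array([0.212, 0.587, 0.23 ]), 'eef_rot': array([[-0.94 ,  0.34 , -0.001],
       [ 0.34 ,  0.94 , -0.002],
       [ 0.   , -0.002, -1.   ]]), 'force': array([ 0.279, -0.508,  0.431]), 'torque': array([-0.02 ,  0.024,  0.076]), 'grip_force': np.float64(0.0), 'gripper_width': np.float64(0.085)} 0.0187
```

View pics/scene0.png

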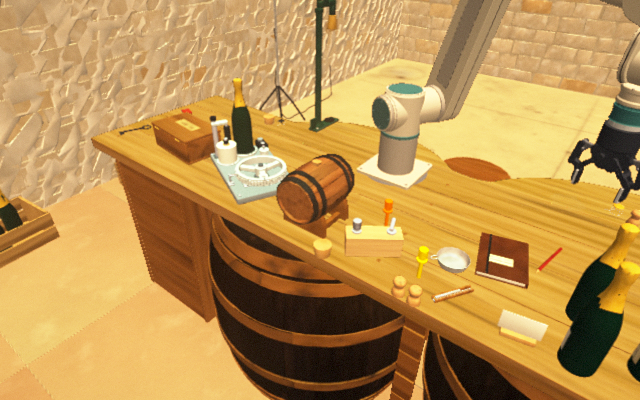

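View pics/top0.png

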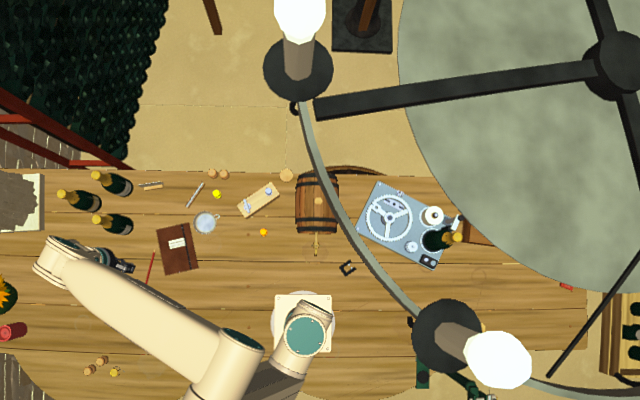

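```bash
python3 - <<'E'
import cv2,numpy as np
s=cv2.imread('pics/scene0.png');t=cv2.imread('pics/top0.png')
r=lambda im,x,y,w,h:cv2.resize(im[y:y+h,x:x+w],(400,300),interpolation=cv2.INTER_CUBIC)
a=np.hstack([r(s,330,190,80,60),r(t,220,165,80,60)])
b=np.hstack([r(s,205,105,100,75+15),r(t,350,170,100,100*3//4)])
cv2.imwrite('pics/c1.png',np.vstack([a,b]))
cv2.imwrite('pics/c2.png',cv2.resize(t[175:275,350:450],(600,600),interpolation=cv2.INTER_CUBIC))
E
```

```text
(no output)
```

View pics/c1.png

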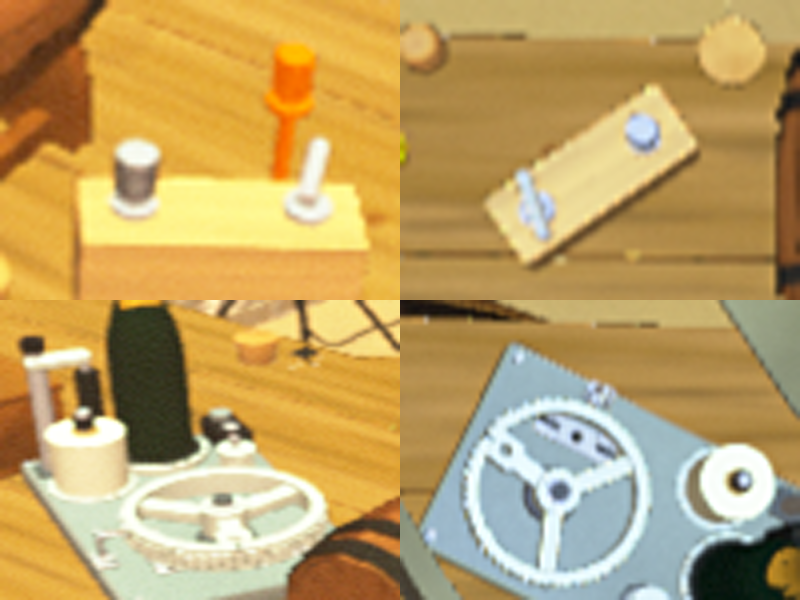

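View pics/c2.png

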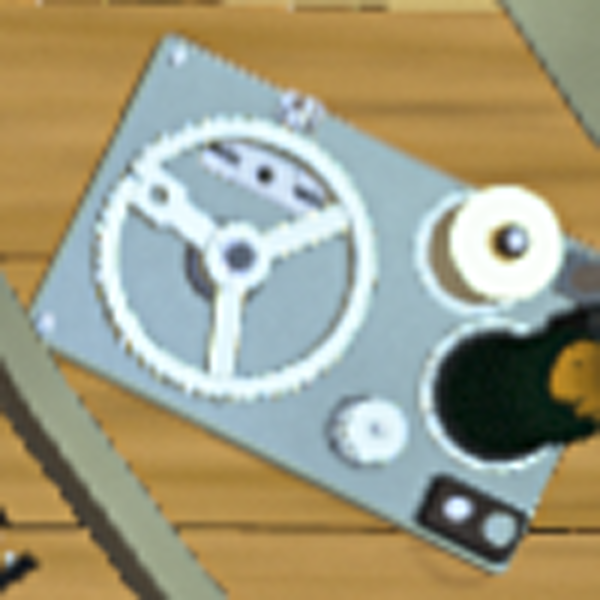

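```bash
cat > fit.py <<'E'
from h import *
from scipy.optimize import least_squares
c=lambda u,v:(350+(u+.5)/6-.5,175+(v+.5)/6-.5)
L=[((115,95,34),c(170,35)),((-95,95,34),c(37,346)),((-95,-240,34),c(502,573)),((0,0,72),c(237,257)),((0,0,82),c(240,255)),((-55,-120,84),c(376,429)),((74,-135,132),c(512,240)),((60,0,36),c(265,175))]
def W(x,p):
    p=np.array(p)/1e3; C,S=np.cos(x[2]),np.sin(x[2]); return np.array([x[0]+C*p[0]-S*p[1],x[1]+S*p[0]+C*p[1],p[2]])
f=lambda x:np.concatenate([proj('top',W(x,p))-q for p,q in L])
r=least_squares(f,[.5,-.15,-.4],loss='soft_l1'); x=r.x
if __name__=='__main__':
    print('labeller',x,'resid mm',np.round(f(x).reshape(-1,2)*3.5,1).tolist())
    R=lambda u,v,z:(np.array([[np.cos(x[2]),np.sin(x[2])],[-np.sin(x[2]),np.cos(x[2])]])@(atz('top',*c(u,v),z)[:2]-x[:2])*1e3)
    h=R(160,194,.070); print('hole lab',h,np.degrees(np.arctan2(h[1],h[0])))
    print('bore lab',R(265,175,.036),'slots',R(222,154,.036),R(308,196,.036),'pointer',R(300,110,.063))
    g=lambda u,v:(220+(u-400+.5)/5-.5,165+(v+.5)/5-.5)
    print('pin head',atz('top',*g(643,131),.157-.008-.0),'T',atz('top',*g(536,205),.157-.02))
    print('block corners',[atz('top',*g(*q),.064)[:2].round(4).tolist() for q in((655,85),(698,147),(532,265),(486,205))])
    b=np.mean([atz('top',*g(*q),.064)[:2] for q in((655,85),(698,147),(532,265),(486,205))],0);print(b)
    # scene check
    s=lambda u,v:(330+(u+.5)/5-.5,190+(v+.5)/5-.5)
    print('scene head top',atz('scene',*s(137,149),.064+.037),'collar',atz('scene',*s(134,205),.067))
    for nm,P in(('top',W(x,(0,0,72))),):print(nm,P)
    for P in((85,0,72),(0,0,82)): print(proj('scene',W(x,P)))
E
python3 fit.py
```

```text
labeller [ 0.38070451 -0.30312797 -0.44699731] resid mm [[-3.4, -3.0], [-11.6, -6.6], [2.8, 3.0], [-0.6, 1.0], [-0.3, 1.2], [3.1, 0.3], [2.7, -0.8], [-0.0, 1.4]]
hole lab [14.90528318 57.61655095] 75.49568454753647
bore lab [61.30832755  0.6089865 ] slots [61.00980837 30.07374673] [ 61.61625847 -28.9056876 ] pointer [101.18114121   2.02761593]
pin head [0.45722968 0.12527486 0.149     ] T [0.40693587 0.1970545  0.137     ]
block corners [[0.5039, 0.1223], [0.4597, 0.0906], [0.3731, 0.206], [0.4152, 0.2398]]
[0.43797384 0.16466149]
scene head top [0.46321116 0.1282183  0.101     ] collar [0.46618498 0.13086703 0.067     ]
top [ 0.38070451 -0.30312797  0.072     ]
[235.62481945 171.95266813]
[260.28082637 163.73125638]
```

```bash
sed -i 's/((-95,95,34),c(37,346)),//' fit.py; python3 fit.py | head -4; python3 - <<'E'
from fit import *
im=cv2.imread('pics/top0.png'); hsv=cv2.cvtColor(im,cv2.COLOR_BGR2HSV)
cx,cy=c(265,175); print('bore c',cx,cy)
g=im[:,:,1].astype(int); print(g[196:212,382:405])
for u,v in((263.5,232),(216,194),(287,175)): print(atz('top',u,v,.05))
for u,v in((297,172),(338,174),(336,233),(297,232)): print('cask',atz('top',u,v,.12))
for p in((85*np.cos(np.radians(110)),85*np.sin(np.radians(110)),72),(60,0,36)): print(W(x,p))
E
```

```text
labeller [ 0.38188786 -0.30260762 -0.45776245] resid mm [[-2.5, -4.4], [0.4, 3.7], [-1.1, -0.2], [-0.8, 0.0], [1.5, 0.1], [2.3, -0.3], [0.0, 0.5]]
hole lab [13.45262421 56.78392384] 76.67183805819793
bore lab [60.46666218  0.27918806] slots [59.85097427 29.73902746] [ 61.09229861 -29.230461  ] pointer [100.32189402   2.12696327]
pin head [0.45722968 0.12527486 0.149     ] T [0.40693587 0.1970545  0.137     ]
bore c 393.75 203.75
[[230 235 254 251 252 251 249 251 251 250 252 253 251 241 232 222 178 180
  166 137 168 186 184]
 [250 250 248 240 236 227 223 223 225 229 240 246 252 252 254 251 232 224
  189 172 181 188 186]
 [233 213 204 162 160 173 169 170 157 152 173 190 215 232 249 253 251 250
  238 222 201 185 184]
 [184 145 147  77  97 154 174 206 210 183 169 150 135 148 192 221 241 253
  250 246 237 199 184]
 [178 183 202 166 117 111 129 181 222 226 221 208 185 157 134 125 176 225
  247 252 251 233 215]
 [183 197 233 231 197 155 112 126 207 226 228 228 221 211 188 156 132 132
  195 236 252 250 241]
 [183 189 204 230 230 211 181 168 225 227 225 187 182 215 224 211 187 146
  126 163 2
[... 532 characters left out ...]
81 180 180 182 180 190 205 223 234 204
  168 129 114 135 153]
 [212 180 179 177 181 181 181 179 182 181 181 182 181 179 177 193 210 227
  221 195 173 142 200]
 [244 226 199 177 176 178 179 175 179 179 180 180 180 179 179 179 177 201
  212 232 242 225 240]
 [252 250 240 182 148 153 171 168 181 181 178 176 177 178 179 178 160 203
  227 242 250 246 247]]
[0.32406957 0.14380155 0.05      ]
[0.45740391 0.31742846 0.05      ]
[0.5318604  0.06443797 0.05      ]
cask [0.52980502 0.02892302 0.12      ]
cask [ 0.52601937 -0.11405852  0.12      ]
cask [ 0.31996954 -0.10853768  0.12      ]
cask [0.32134093 0.02526167 0.12      ]
[ 0.39110889 -0.21810927  0.072     ]
[ 0.43571048 -0.32912415  0.036     ]
```

{"api": "carry_out", "payload": {
  "motion": [2,-4,4,0,4,-8,8,0,6.5,-12,8,0,9,-16,8,0,11,-20.5,8,0,13,-25,8,0.1,15,-29,8,0.2,17,-33,8,0.3,19,-37,8,0.41,20.8,-41,8,0.41],
  "hand": 45,
  "newtons": 40
}}

```text
time: 1.1
position: [0.4207, 0.1759, 0.311]
eef_rot: [[-0.998, -0.065, -0.0], [-0.065, 0.998, -0.0], [0.0, -0.0, -1.0]]
force: [1.2, 0.3, -0.1]
gripper_width: 0.0384
grip_force: 0.0
```

{"api": "carry_out", "payload": {
  "motion": [0,-4.5,0,0,0,-9,0,0,0,-13.5,0,0,0,-18,0,0,-1,-22.5,0,0,-2,-27,0,0,-3,-31.5,0,0,-4.3,-36,0,0,-4.3,-40.2,0,0,-4.3,-40.2,0,0]
}}

```text
time: 2.1
position: [0.377, -0.2284, 0.3108]
eef_rot: [[-0.998, -0.057, -0.0], [-0.057, 0.998, -0.002], [0.0, -0.002, -1.0]]
force: [0.3, 0.5, 0.3]
gripper_width: 0.0383
grip_force: 0.0
```

{"api": "carry_out", "payload": {
  "motion": [0,0,-5,0,0,0,-10,0,0,0,-15,0,0,0,-19,0,0,0,-21,0,0,0,-21,0]
}}

```text
time: 2.7
position: [0.3744, -0.221, 0.0977]
eef_rot: [[-0.998, -0.064, -0.007], [-0.064, 0.998, 0.006], [0.006, 0.006, -1.0]]
force: [1.2, 0.3, -0.4]
gripper_width: 0.0384
grip_force: 0.0
```

```bash
python3 - <<'E'
from h import *
s,_=cap('scene','s1'); t,_=cap('top','t1')
r=lambda im,x,y,w,h:cv2.resize(im[y:y+h,x:x+w,::-1],(400,400),interpolation=cv2.INTER_CUBIC)
cv2.imwrite('pics/c3.png',np.hstack([r(s,205,95,100,100),r(t,345,165,100,100)]))
print(manip.sense()['position'])
E
```

```text
[ 0.37747244 -0.22369877  0.10149193]
```

View pics/c3.png

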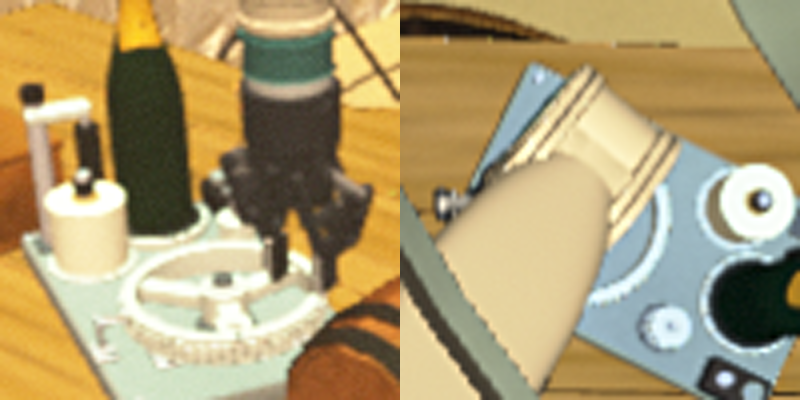

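{"api": "carry_out", "payload": {
  "motion": [0,0,-2,0,0,0,-4,0,0,0,-5.3,0,0,0,-5.3,0,0,0,-5.3,0]
}}

```text
time: 3.3
position: [0.3788, -0.2251, 0.0499]
eef_rot: [[-0.998, -0.063, 0.002], [-0.063, 0.998, -0.002], [-0.002, -0.002, -1.0]]
force: [-0.0, -0.2, 1.2]
gripper_width: 0.0386
grip_force: 0.0
```

{"api": "carry_out", "payload": {
  "motion": [0,0,0,0,0,0,0,0,0,0,0,0,0,0,0,0,0,0,0,0,0,0,0,0,0,0,0,0],
  "hand": 0,
  "newtons": 25
}}

```text
time: 4.0
position: [0.3776, -0.2247, 0.0497]
eef_rot: [[-0.998, -0.062, 0.0], [-0.062, 0.998, -0.001], [-0.0, -0.001, -1.0]]
force: [-2.7, 2.0, 8.2]
gripper_width: 0.011
grip_force: 23.7
```

```bash
python3 - <<'E'
from fit import *
p=manip.sense(); print(p['position'],p['force'],p['gripper_width'],x)
a=x[:2]; d=np.array([.377,-.224])-a; print(np.hypot(*d),np.degrees(np.arctan2(d[1],d[0])))
for r in(.079,np.hypot(*d)):
  for k in range(1,12):
    th=-np.radians(7*k); R=np.array([[np.cos(th),-np.sin(th)],[np.sin(th),np.cos(th)]]); print(k,((R@d-d)*100).round(1).tolist(),round(th,3))
  break
E
```

```text
[ 0.37759235 -0.22467669  0.04974239] [-2.67942147  2.04270419  8.23293884] 0.01096112763305668 [ 0.38188786 -0.30260762 -0.45776245]
0.07875944293905628 93.55809880274948
1 [1.0, 0.0] -0.122
2 [1.9, -0.1] -0.244
3 [2.8, -0.3] -0.367
4 [3.7, -0.7] -0.489
5 [4.6, -1.1] -0.611
6 [5.4, -1.7] -0.733
7 [6.1, -2.3] -0.855
8 [6.7, -3.1] -0.977
9 [7.3, -3.9] -1.1
10 [7.7, -4.7] -1.222
11 [8.0, -5.6] -1.344
```

{"api": "carry_out", "payload": {
  "motion": [1.0,0.0,0,-0.122,1.9,-0.1,0,-0.244,2.8,-0.3,0,-0.367,3.7,-0.7,0,-0.489,4.6,-1.1,0,-0.611,5.4,-1.7,0,-0.733,6.1,-2.3,0,-0.855,6.7,-3.1,0,-0.977,7.3,-3.9,0,-1.1,7.7,-4.7,0,-1.222]
}}

```text
time: 5.0
position: [0.4523, -0.2709, 0.0497]
eef_rot: [[-0.394, 0.919, -0.005], [0.919, 0.394, 0.001], [0.002, -0.004, -1.0]]
force: [-7.6, 2.2, 12.9]
gripper_width: 0.01
grip_force: 23.6
```

{"api": "carry_out", "payload": {
  "motion": [0,0,0,0,0,0,0,0]
}}

```text
time: 5.2
position: [0.4525, -0.2716, 0.0497]
eef_rot: [[-0.398, 0.917, -0.004], [0.917, 0.398, -0.001], [0.001, -0.004, -1.0]]
force: [-6.9, 0.7, 10.3]
gripper_width: 0.0101
grip_force: 29.5
```

```bash
python3 - <<'E'
from fit import *
p=manip.sense(); d=p['position'][:2]-x[:2]; print(p['position'],p['force'],p['gripper_width'],p['grip_force'],np.hypot(*d),np.degrees(np.arctan2(d[1],d[0])))
s,_=cap('scene','s2'); t,_=cap('top','t2')
r=lambda im,x,y,w,h:cv2.resize(im[y:y+h,x:x+w,::-1],(400,400),interpolation=cv2.INTER_CUBIC)
cv2.imwrite('pics/c4.png',np.hstack([r(s,215,130,80,80),r(t,345,165,100,100)]))
E
```

```text
[ 0.45253806 -0.27158742  0.04969383] [-6.90135385  0.65879701 10.33072219] 0.010139184411505025 29.513419345021248 0.07716025024162847 23.704712845895987
```

View pics/c4.png

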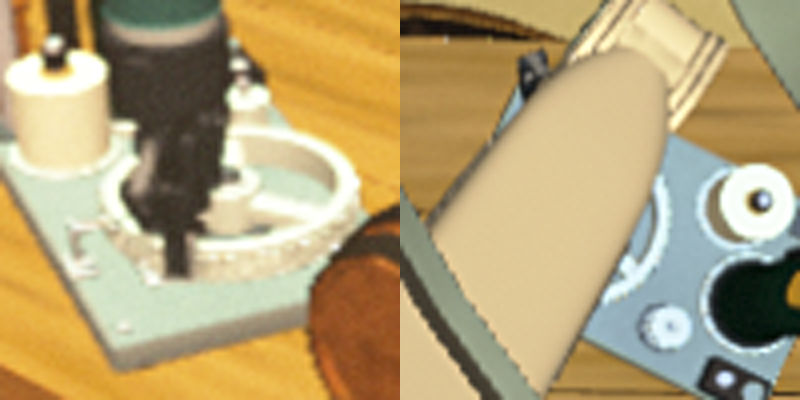

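{"api": "carry_out", "payload": {
  "motion": [0.15,-0.4,0,-0.06,0.3,-0.9,0,-0.117,0.3,-0.9,0,-0.117,0.3,-0.9,0,-0.117]
}}

```text
time: 5.7
position: [0.4555, -0.2797, 0.0497]
eef_rot: [[-0.288, 0.957, -0.004], [0.957, 0.289, 0.001], [0.002, -0.003, -1.0]]
force: [-6.4, 3.2, 11.0]
gripper_width: 0.0102
grip_force: 32.2
```

{"api": "carry_out", "payload": {
  "motion": [0,0,0,0,0,0,0,0,0,0,0,0,0,0,3,0,0,0,8,0,0,0,13,0,0,0,18,0,0,0,23,0,0,0,26,0,0,5,26,0],
  "hand": 45
}}

```text
time: 6.7
position: [0.4613, -0.2356, 0.3144]
eef_rot: [[-0.285, 0.958, 0.011], [0.958, 0.285, -0.009], [-0.012, 0.008, -1.0]]
force: [1.5, -0.2, 0.2]
gripper_width: 0.0385
grip_force: 0.0
```

{"api": "carry_out", "payload": {
  "motion": [0,5,0,0,0,10,0,0,0,15,0,0,0,20,0,0,0,25,0,0,0,30,0,0,0,33,0,0,0,33,0,0]
}}

```text
time: 7.5
position: [0.4571, 0.1031, 0.3083]
eef_rot: [[-0.296, 0.955, 0.0], [0.955, 0.296, 0.001], [0.001, 0.0, -1.0]]
force: [0.4, -0.0, -0.8]
gripper_width: 0.0384
grip_force: 0.0
```

```bash
python3 - <<'E'
from fit import *
p=manip.sense(); print(p['time'],p['position'],p['force'],p['eef_rot'][:,1])
s,_=cap('scene','s3'); t,_=cap('top','t3')
cv2.imwrite('pics/c5.png',cv2.resize(t[175:275,350:450,::-1],(600,600),interpolation=cv2.INTER_CUBIC))
E
```

```text
7.5 [0.45713092 0.10310825 0.30827363] [ 0.37371129 -0.03915384 -0.84984642] [9.55135964e-01 2.96167269e-01 4.89191474e-04]
```

View pics/c5.png

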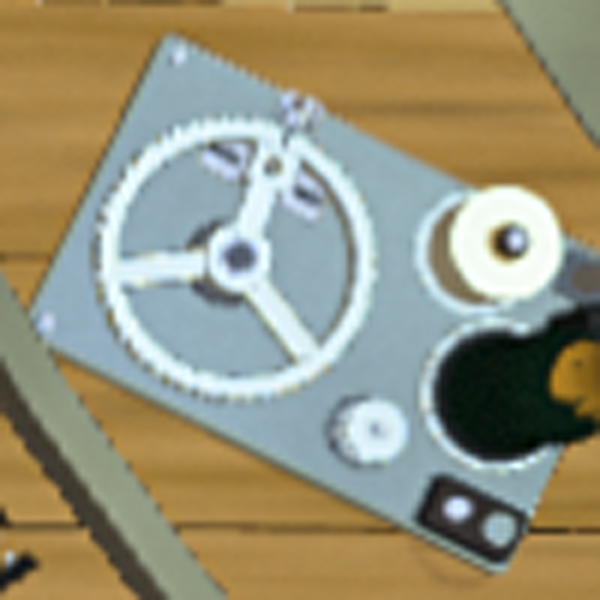

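```bash
python3 - <<'E'
from fit import *
R=lambda u,v,z:(np.array([[np.cos(x[2]),np.sin(x[2])],[-np.sin(x[2]),np.cos(x[2])]])@(atz('top',*c(u,v),z)[:2]-x[:2])*1e3).round(1)
print('hole',R(273,165,.07),'bore',R(263.5,174,.036),'mark in',R(283,145,.072),'spokeends',R(118,272,.066),R(312,350,.066),'ctr',R(237,257,.072),'rimL',R(95,258,.06),R(377,258,.06),'ptr',R(298,118,.063))
print(atz('top',*c(273,165),.07),atz('top',*c(263.5,174),.036))
im=cv2.imread('pics/t3.png')
print(im[190:210,386:404,1])
E
```

```text
hole [60.8  3.3] bore [60.6  1.4] mark in [74.1  3.4] spokeends [-39.6  58.3] [-28. -67.] ctr [ 0.4 -1.1] rimL [-37.4  73.8] [ 41.3 -79.7] ptr [95.3  1.1]
[ 0.43790578 -0.32650674  0.07      ] [ 0.43685305 -0.32814915  0.036     ]
[[171 172 173 174 174 175 177 176 177 173 176 176 185 163 140 143 133 131]
 [172 173 173 174 173 173 174 174 175 171 171 210 197 149 140 184 159 135]
 [171 172 172 171 171 171 172 174 174 170 162 187 173 112 145 212 181 158]
 [168 175 171 173 172 166 173 170 169 160 158 148 182 170 187 207 170 181]
 [169 207 171 195 190 162 188 181 170 157 142 155 209 201 214 181 172 184]
 [223 242 224 236 233 215 231 229 212 202 158 166 190 182 196 138 166 172]
 [248 249 247 248 248 246 246 246 239 239 217 175 137 167 160 129 161 175]
 [231 223 221 219 219 221 229 237 242 244 238 160 168 203 193 163 169 178]
 [162 163 165 161 149 138 162 223 229 235 234 141 227 240 237 201 162 173]
 [105 146 164 197 197 146 135 234 230 235 237 186 237 243 242 233 200 177]
 [113 104 121 173 205 163 156 247 240 224 232 230 236 232 235 243 239 213]
 [185 148 107 121 185 152 200 243 214 160 191 243 243 226 186 225 245 240]
 [217 201 173 158 189 162 238 238 152 138 142 235 245 228 124 151 224 246]
 [192 213 219 195 166 199 247 238 135 143 165 236 241 207 156 118 151 224]
 [166 191 191 178 128 189 239 243 215 205 228 245 239 197 203 171 130 146]
 [169 169 159 158 116 163 240 246 243 242 244 245 230 180 201 215 180 128]
 [169 170 168 165 146 207 250 247 244 233 218 231 203 119 133 177 182 168]
 [171 172 171 164 152 232 249 247 246 227 167 218 209 122  75 107 135 170]
 [171 173 171 160 161 242 247 246 246 221 163 208 226 194 158 122 112 135]
 [171 172 168 162 210 248 246 246 245 186 162 181 199 216 213 186 172 163]]
```

{"api": "carry_out", "payload": {
  "motion": [0,-5,0,0,0,-10,0,0,0,-15,0,0,0,-20,0,0,0,-25,0,0,0,-30,0,0,0,-35,0,0,0,-38,0,0,0,-38,0,0,0,-38,-4,0]
}}

```text
time: 8.6
position: [0.4598, -0.2848, 0.2734]
eef_rot: [[-0.287, 0.958, 0.009], [0.958, 0.287, -0.007], [-0.009, 0.007, -1.0]]
force: [0.7, -1.3, -0.5]
gripper_width: 0.0385
grip_force: 0.0
```

{"api": "carry_out", "payload": {
  "motion": [0,0,-5,0,0,0,-10,0,0,0,-15,0,0,0,-19,0,0,0,-22,0,0,0,-22,0]
}}

```text
time: 9.2
position: [0.453, -0.2772, 0.0439]
eef_rot: [[-0.29, 0.957, -0.008], [0.957, 0.29, 0.007], [0.009, -0.006, -1.0]]
force: [-0.0, 0.0, 0.5]
gripper_width: 0.0384
grip_force: 0.0
```

{"api": "carry_out", "payload": {
  "motion": [0,0,0,0,0,0,0,0,0,0,0,0,0,0,0,0,0,0,0,0,0.05,-0.2,0,-0.028,0.1,-0.45,0,-0.058,0.1,-0.45,0,-0.058,0.1,-0.45,0,-0.058],
  "hand": 0
}}

```text
time: 10.1
position: [0.4563, -0.2834, 0.05]
eef_rot: [[-0.233, 0.972, -0.004], [0.972, 0.233, 0.002], [0.003, -0.003, -1.0]]
force: [-6.6, 4.4, 3.6]
gripper_width: 0.0098
grip_force: 27.0
```

{"api": "carry_out", "payload": {
  "motion": [0,0,0,0,0,0,0,0,0,0,0,0,0,0,3,0,0,0,8,0,0,0,13,0,0,0,18,0,0,0,23,0,0,0,26,0,0,5,26,0],
  "hand": 45
}}

```text
time: 11.1
position: [0.4626, -0.2404, 0.3153]
eef_rot: [[-0.229, 0.973, 0.012], [0.973, 0.229, -0.01], [-0.012, 0.01, -1.0]]
force: [2.0, 1.5, 0.1]
gripper_width: 0.0384
grip_force: 0.0
```

{"api": "carry_out", "payload": {
  "motion": [0,5,0,0,0,10,0,0,0,15,0,0.1,0,20,0,0.2,0.3,25,0,0.3,0.6,30,0,0.4,0.7,35,0,0.4,0.7,36.3,0,0.4,0.7,36.3,0,0.4,0.7,36.3,0,0.4]
}}

```text
time: 12.1
position: [0.4656, 0.1278, 0.3086]
eef_rot: [[-0.595, 0.804, 0.001], [0.804, 0.595, -0.001], [-0.001, 0.0, -1.0]]
force: [0.3, -0.0, 0.5]
gripper_width: 0.0386
grip_force: 0.0
```

```bash
python3 - <<'E'
from fit import *
p=manip.sense(); print(p['time'],p['position'],p['force'],np.degrees(np.arctan2(*p['eef_rot'][1::-1,1])))
s,_=cap('scene','s4'); t,_=cap('top','t4')
print(t[190:210,386:404,1])
r=lambda im,x,y,w,h:cv2.resize(im[y:y+h,x:x+w,::-1],(400,400),interpolation=cv2.INTER_CUBIC)
cv2.imwrite('pics/c6.png',np.hstack([r(t,375,185,40,40),r(s,320,150,100,100)]))
E
```

```text
12.1 [0.46564365 0.12778053 0.30863252] [ 0.29766209 -0.02993935  0.47126291] 36.50789237850897
[[172 172 174 174 175 175 177 177 176 174 176 176 184 161 140 142 135 132]
 [172 173 172 173 173 173 175 175 175 172 172 209 197 150 140 182 160 136]
 [172 172 170 172 171 171 173 174 174 169 163 188 173 112 144 214 181 158]
 [168 172 171 170 173 167 171 172 170 159 158 147 183 172 186 206 171 181]
 [163 194 194 173 201 155 173 183 172 156 142 155 209 202 214 182 172 183]
 [220 236 235 224 238 211 224 226 213 212 173 167 188 181 195 138 167 172]
 [248 249 249 248 249 246 246 244 239 242 230 192 127 168 162 128 159 177]
 [231 223 218 218 218 223 232 237 244 244 243 201 122 205 199 149 167 178]
 [163 163 159 160 151 148 163 199 229 236 237 163 176 241 239 184 161 175]
 [105 147 165 196 199 171 134 192 229 236 237 179 222 244 243 230 204 192]
 [112 103 120 172 211 189 158 236 240 233 234 230 240 244 243 243 241 229]
 [187 147 106 121 187 159 184 246 228 179 182 229 246 240 218 224 244 243]
 [217 200 171 160 201 145 230 244 184 143 117 190 245 231 146 149 226 245]
 [192 213 218 202 193 156 249 243 151 140 134 202 242 211 161 117 151 223]
 [166 189 192 195 157 154 239 244 214 203 214 238 242 200 203 171 131 152]
 [169 169 160 170 126 138 232 246 244 243 243 247 240 183 201 214 179 132]
 [171 171 170 169 144 154 243 248 244 234 225 233 218 120 134 177 183 169]
 [171 173 170 167 163 209 249 247 245 233 180 198 211 122  76 108 134 169]
 [171 172 171 165 176 243 248 246 247 237 168 184 224 193 157 120 112 136]
 [171 172 169 163 214 248 247 246 246 219 167 179 200 216 212 187 172 163]]
```

View pics/c6.png

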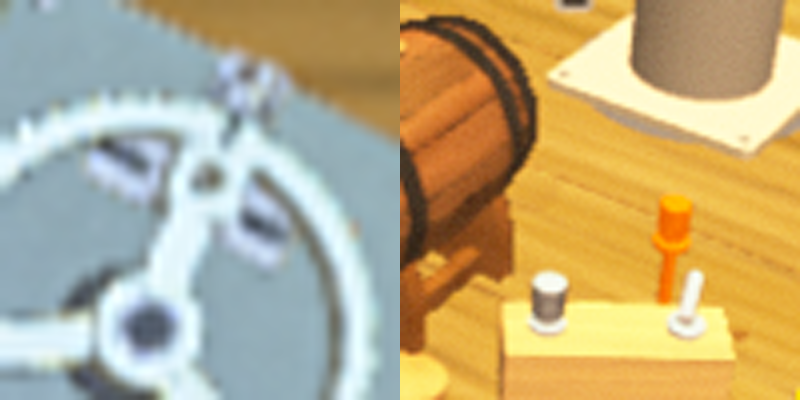

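```bash
python3 - <<'E'
from h import *
g=lambda u,v:(220+(u-400+.5)/5-.5,165+(v+.5)/5-.5)
print('pin head',atz('top',*g(643,131),.1),'collarish',atz('top',*g(640,135),.085))
s=lambda u,v:(320+(u-400+.5)/4-.5,150+(v+.5)/4-.5)
print('scene head top',atz('scene',*s(550,281),.101),'collar',atz('scene',*s(548,325),.068))
print('T collar',atz('scene',*s(688,325),.068))
E
```

```text
pin head [0.46485851 0.12799567 0.1       ] collarish [0.46430345 0.13086221 0.085     ]
scene head top [0.46475252 0.12959926 0.101     ] collar [0.46790659 0.13261055 0.068     ]
T collar [0.41033029 0.20536088 0.068     ]
```

{"api": "carry_out", "payload": {
  "motion": [0,0,-5,0,0,0,-10,0,0,0,-15,0,0,0,-19,0,0,0,-21.5,0,0,0,-23.2,0,0,0,-23.2,0,0,0,-23.2,0]
}}

```text
time: 13.0
position: [0.4658, 0.1272, 0.0766]
eef_rot: [[-0.593, 0.805, -0.0], [0.805, 0.593, -0.0], [-0.0, -0.0, -1.0]]
force: [0.4, -0.6, -0.2]
gripper_width: 0.0383
grip_force: 0.0
```

{"api": "carry_out", "payload": {
  "motion": [0,0,0,0,0,0,0,0,0,0,0,0,0,0,0,0,0,0,0,0,0,0,0,0],
  "hand": 0,
  "newtons": 60
}}

```text
time: 13.6
position: [0.4673, 0.1281, 0.0781]
eef_rot: [[-0.595, 0.804, 0.004], [0.804, 0.595, -0.001], [-0.003, 0.003, -1.0]]
force: [0.1, -1.8, 6.5]
gripper_width: 0.0204
grip_force: 59.0
```

```bash
python3 - <<'E'
from h import *
p=manip.sense(); print(p['time'],p['position'],p['force'],p['gripper_width'],p['grip_force'])
s,_=cap('scene','s5'); t,_=cap('top','t5')
r=lambda im,x,y,w,h:cv2.resize(im[y:y+h,x:x+w,::-1],(400,400),interpolation=cv2.INTER_CUBIC)
cv2.imwrite('pics/c7.png',np.hstack([r(s,325,185,80,80),r(t,230,150,80,80)]))
E
```

```text
13.6 [0.46725054 0.12812244 0.07805435] [ 0.08950469 -1.79648125  6.49343659] 0.0203793714868954 58.96039009094238
```

View pics/c7.png

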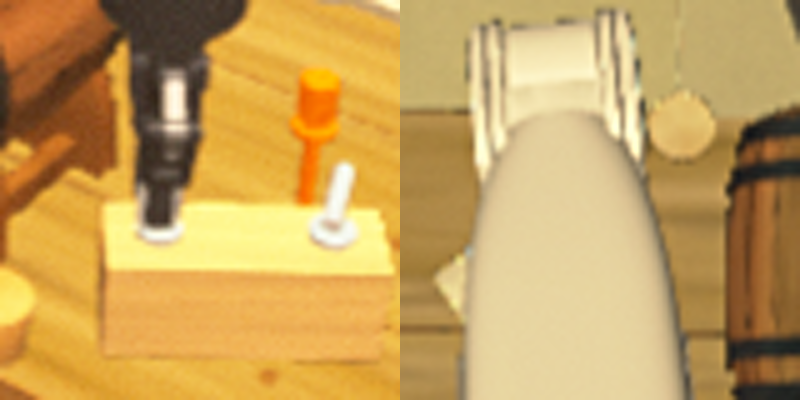

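{"api": "carry_out", "payload": {
  "motion": [0,0,2,0,0,0,5,0,0,0,9,0,0,0,13,0,0,0,17,0,0,0,21,0,0,0,24,0,0,0,24,0,0,-4,24,0,0,-8,24,0]
}}

```text
time: 14.7
position: [0.4648, 0.0484, 0.3154]
eef_rot: [[-0.598, 0.802, -0.001], [0.802, 0.598, 0.0], [0.001, -0.001, -1.0]]
force: [0.9, 0.2, -1.6]
gripper_width: 0.0198
grip_force: 59.8
```

{"api": "carry_out", "payload": {
  "motion": [-0.3,-4,0,0.1,-0.6,-8,0,0.2,-1,-12,0,0.3,-1.4,-16,0,0.4,-1.8,-20,0,0.48,-2.2,-24,0,0.48,-2.5,-28,0,0.48,-2.7,-32,0,0.48,-2.85,-35.5,0,0.48,-2.85,-37.7,0,0.48]
}}

```text
time: 15.7
position: [0.436, -0.3306, 0.3144]
eef_rot: [[-0.898, 0.44, -0.002], [0.44, 0.898, 0.001], [0.002, 0.0, -1.0]]
force: [0.4, 1.1, -1.3]
gripper_width: 0.0199
grip_force: 59.8
```

{"api": "carry_out", "payload": {
  "motion": [0,0,0,0,0,0,-4,0,0,0,-8,0,0,0,-12,0,0,0,-14.5,0,0,0,-14.5,0,0,0,-14.5,0]
}}

```text
time: 16.4
position: [0.4366, -0.3275, 0.1709]
eef_rot: [[-0.899, 0.438, -0.001], [0.438, 0.899, 0.002], [0.002, 0.001, -1.0]]
force: [-0.7, -0.0, -0.9]
gripper_width: 0.0203
grip_force: 59.9
```

```bash
python3 - <<'E'
from fit import *
p=manip.sense(); print(p['time'],p['position'],p['force'],p['gripper_width'],p['grip_force'],p['eef_rot'])
s,d=cap('scene','s6')
cv2.imwrite('pics/c8.png',cv2.resize(s[130:190,205:285,::-1],(800,600),interpolation=cv2.INTER_CUBIC))
P=p['position']; 
q=lambda w:((proj('scene',w)-[205,130]+.5)*10-.5).round()
print('tip',q(P-[0,0,.070]),'collar',q(P-[0,0,.014]),'bosshole nominal',q(W(x,(60,1.5,70))),'ptr',q(W(x,(88,0,63))),'nut',q(W(x,(0,0,82))))
E
```

```text
16.4 [ 0.43659107 -0.3275374   0.17094614] [-0.68640451 -0.0353149  -0.88997109] 0.02032712499776026 59.85406458377838 [[-8.99142572e-01  4.37654201e-01 -1.19784236e-03]
 [ 4.37652372e-01  8.99142975e-01  1.52014454e-03]
 [ 1.74232918e-03  8.42588121e-04 -9.99998127e-01]]
tip [376. 333.] collar [360. 176.] bosshole nominal [385. 416.] ptr [302. 451.] nut [556. 344.]
```

View pics/c8.png

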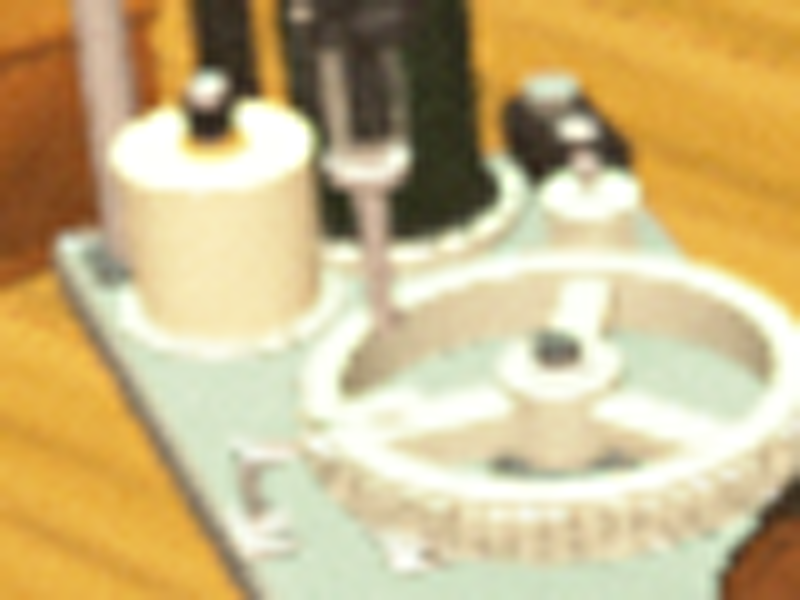

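```bash
python3 - <<'E'
from fit import *
d=np.load('pics/s6.npy')
L=np.array([[np.cos(x[2]),np.sin(x[2])],[-np.sin(x[2]),np.cos(x[2])]])
pts=[]
for v in range(140,185):
  for u in range(225,285):
    if d[v,u]>0:
      P=pt('scene',u,v,d[v,u]); q=L@(P[:2]-x[:2])*1e3; pts.append((u,v,*q,P[2]*1e3))
p=np.array(pts); m=lambda c:p[c]
k=(np.abs(p[:,2]-60)<15)&(np.abs(p[:,3])<15)&(p[:,4]>95)
print('pin',m(k&(p[:,4]<170)).round(1)[:, :])
k=(np.hypot(p[:,2],p[:,3])<14)&(p[:,4]>76); print('nut',m(k)[:,2:].mean(0),m(k)[:,2:].std(0))
k=(p[:,4]>66)&(p[:,4]<78)&(np.hypot(p[:,2],p[:,3])<92)&(np.hypot(p[:,2],p[:,3])>24)&(np.abs(p[:,3])<22)&(p[:,2]>0); print('boss',m(k)[:,2:].round(1))
print('TCP lab',L@(np.array([.43659,-.32754])-x[:2])*1e3)
E
```

```text
pin [[237.  145.   68.1  -8.  161.7]
 [242.  145.   58.3  14.9 169.9]
 [244.  145.   48.9   3.6 162.9]
 [237.  146.   70.6   0.3 162.4]
 [238.  146.   68.2   3.4 163.3]
 [239.  146.   65.7   6.  164. ]
 [240.  146.   62.4   5.4 163. ]
 [241.  146.   59.6   6.7 163. ]
 [242.  146.   57.3   9.8 163.9]
 [243.  146.   53.6   7.8 162.3]
 [244.  146.   50.9   9.5 162.5]
 [237.  147.   71.9   4.1 161. ]
 [238.  147.   69.7   7.9 162.2]
 [239.  147.   67.7  12.1 163.7]
 [240.  147.   64.9  13.5 163.8]
 [241.  147.   61.1  10.9 161.8]
 [242.  147.   57.6   9.8 160.5]
 [243.  147.   54.4   9.7 159.9]
 [244.  147.   51.9  12.1 160.4]
 [238.  148.   69.2   4.6 157.2]
 [239.  148.   67.4   9.8 159.2]
 [240.  148.   64.3  10.1 158.7]
 [241.  148.   61.5  11.5 158.7]
 [242.  148.   58.4  11.5 158. ]
 [243.  148.   55.2  11.4 157.3]
 [244.  148.   52.   11.4 156.6]
 [240.  149.   62.7   2.7 151.4]
 [241.  149.   59.9   4.1 151.5]
 [242.  149.   56.3   2.6 150. ]
 [240.  150.   63.    2.6 148. ]
 [241.  150.   60.5   5.1 148.5]
 [242.  150.   58.2   8.5 149.6]
 [240.  151.   62.9   0.9 143.6]
 [241. 
[... 2239 characters left out ...]
7   8.6  69.4]
 [ 52.6   9.1  68.9]
 [ 50.7  14.1  71.1]
 [ 46.2  10.   67.8]
 [ 42.5   8.7  66.2]
 [ 85.6  -4.2  66.3]
 [ 84.    2.6  69.5]
 [ 82.1   8.   71.8]
 [ 79.    8.8  71.5]
 [ 72.3   8.1  69.5]
 [ 69.7  10.5  70.1]
 [ 65.7   7.8  67.7]
 [ 63.3  10.9  68.7]
 [ 59.3   8.5  66.5]
 [ 56.8  11.2  67.2]
 [ 55.4  18.4  70.7]
 [ 51.6  16.5  68.8]
 [ 48.3  16.5  68. ]
 [ 81.9   5.8  66.9]
 [ 80.7  14.1  71. ]
 [ 78.4  18.   72.5]
 [ 75.7  20.   72.9]
 [ 71.6  16.7  70.1]
 [ 68.5  17.3  69.7]
 [ 64.4  14.   66.9]
 [ 61.6  15.6  67. ]
 [ 58.7  17.2  67.2]
 [ 52.4  18.   66. ]
 [ 83.8  12.   66.9]
 [ 80.5  11.9  66. ]
 [ 79.1  19.1  69.5]
 [ 79.9  21.1  67.1]]
TCP lab [60.08886906  1.80974662]
```

{"api": "carry_out", "payload": {
  "motion": [0.15,-0.05,-1,0,0.15,-0.05,-2,0,0.15,-0.05,-2.6,0,0.15,-0.05,-2.8,0,0.15,-0.05,-3.0,0,0.15,-0.05,-3.1,0,0.15,-0.05,-3.2,0,0.15,-0.05,-3.2,0]
}}

```text
time passes only in moves, steps and waits
```

```bash
python3 -c "
from plant import manip
p=manip.sense(); print(p['time'],p['position'],p['force'],p['gripper_width'])"
```

```text
16.45 [ 0.43755689 -0.32863759  0.17241092] [ 0.23850154  0.26389069 -0.51318704] 0.0200600709018755
```

{"api": "carry_out", "payload": {
  "motion": [0,0.05,-1,0,0,0.05,-2,0,0,0.05,-2.6,0,0,0.05,-2.9,0,0,0.05,-3.1,0,0,0.05,-3.2,0,0,0.05,-3.3,0,0,0.05,-3.3,0]
}}

```text
time: 17.25
position: [0.4372, -0.3283, 0.1384]
eef_rot: [[-0.899, 0.438, 0.001], [0.438, 0.899, -0.0], [-0.001, 0.0, -1.0]]
force: [0.6, 0.7, -2.2]
gripper_width: 0.0202
grip_force: 59.9
```

{"api": "carry_out", "payload": {
  "motion": [0,0,-0.1,0,0,0,-0.2,0,0,0,-0.3,0,0,0,-0.3,0]
}}

```text
time: 17.65
position: [0.437, -0.3281, 0.1351]
eef_rot: [[-0.899, 0.438, 0.0], [0.438, 0.899, 0.0], [-0.0, 0.0, -1.0]]
force: [1.3, 0.4, -1.3]
gripper_width: 0.0198
grip_force: 59.9
```

{"api": "carry_out", "payload": {
  "motion": [0,0,-0.1,0,0,0,-0.2,0,0,0,-0.3,0,0,0,-0.4,0,0,0,-0.5,0,0,0,-0.5,0]
}}

```text
time: 18.25
position: [0.437, -0.3281, 0.1301]
eef_rot: [[-0.899, 0.438, 0.0], [0.438, 0.899, 0.0], [0.0, 0.0, -1.0]]
force: [1.0, 0.5, -0.9]
gripper_width: 0.02
grip_force: 59.9
```

{"api": "carry_out", "payload": {
  "motion": [0,0,-0.3,0,0,0,-0.6,0,0,0,-0.9,0,0,0,-1.2,0,0,0,-1.5,0,0,0,-1.8,0,0,0,-2.0,0,0,0,-2.0,0]
}}

```text
time: 19.05
position: [0.4369, -0.328, 0.1098]
eef_rot: [[-0.899, 0.438, -0.0], [0.438, 0.899, 0.0], [0.0, 0.0, -1.0]]
force: [2.3, 1.5, -3.2]
gripper_width: 0.0199
grip_force: 59.7
```

Small lateral force only; the pin is in the hole. Now ease down onto the block or bore.

{"api": "carry_out", "payload": {
  "motion": [0,0,-0.1,0,0,0,-0.2,0,0,0,-0.3,0,0,0,-0.4,0,0,0,-0.4,0]
}}

```text
time: 19.55
position: [0.437, -0.3282, 0.1062]
eef_rot: [[-0.899, 0.438, 0.0], [0.438, 0.899, -0.0], [-0.0, 0.0, -1.0]]
force: [3.2, 1.6, 0.5]
gripper_width: 0.02
grip_force: 60.0
```

{"api": "carry_out", "payload": {
  "motion": [0,0,-0.1,0,0,0,-0.2,0,0,0,-0.2,0,0,0,-0.2,0]
}}

```text
time: 19.95
position: [0.437, -0.3283, 0.1042]
eef_rot: [[-0.899, 0.438, 0.0], [0.438, 0.899, -0.0], [-0.0, -0.0, -1.0]]
force: [2.7, 0.9, -0.3]
gripper_width: 0.0196
grip_force: 60.0
```

{"api": "carry_out", "payload": {
  "motion": [0,0,-0.1,0,0,0,-0.2,0,0,0,-0.3,0,0,0,-0.3,0]
}}

```text
time: 20.35
position: [0.437, -0.3283, 0.1012]
eef_rot: [[-0.899, 0.438, 0.0], [0.438, 0.899, -0.0], [-0.0, -0.0, -1.0]]
force: [1.8, 1.4, 0.0]
gripper_width: 0.0199
grip_force: 60.0
```

{"api": "carry_out", "payload": {
  "motion": [0,0,-0.15,0,0,0,-0.3,0,0,0,-0.45,0,0,0,-0.6,0,0,0,-0.75,0,0,0,-0.9,0,0,0,-0.9,0]
}}

```text
time: 21.05
position: [0.4369, -0.3282, 0.092]
eef_rot: [[-0.899, 0.438, -0.0], [0.438, 0.899, -0.0], [0.0, -0.0, -1.0]]
force: [3.9, 0.2, -1.2]
gripper_width: 0.0197
grip_force: 60.0
```

{"api": "carry_out", "payload": {
  "motion": [0,0,-0.15,0,0,0,-0.3,0,0,0,-0.45,0,0,0,-0.6,0,0,0,-0.6,0]
}}

```text
time: 21.55
position: [0.437, -0.3283, 0.0861]
eef_rot: [[-0.899, 0.438, 0.0], [0.438, 0.899, -0.0], [-0.0, -0.0, -1.0]]
force: [3.2, 1.3, -1.1]
gripper_width: 0.0202
grip_force: 60.0
```

{"api": "carry_out", "payload": {
  "motion": [0,0,-0.05,0,0,0,-0.1,0,0,0,-0.15,0,0,0,-0.15,0]
}}

```text
time: 21.95
position: [0.437, -0.3283, 0.0848]
eef_rot: [[-0.899, 0.438, 0.0], [0.438, 0.899, -0.0], [-0.0, -0.0, -1.0]]
force: [3.3, 1.3, -0.0]
gripper_width: 0.0205
grip_force: 60.0
```

{"api": "carry_out", "payload": {
  "motion": [0,0,-0.05,0,0,0,-0.1,0,0,0,-0.1,0]
}}

```text
time: 22.25
position: [0.4371, -0.3283, 0.0841]
eef_rot: [[-0.899, 0.438, 0.0], [0.438, 0.899, -0.0], [-0.0, -0.0, -1.0]]
force: [3.1, 1.8, 3.9]
gripper_width: 0.0195
grip_force: 60.2
```

{"api": "carry_out", "payload": {
  "motion": [0,0,0,0,0,0,0,0,0,0,0,0,0,0,0,0,0,0,1,0,0,0,3,0,0,0,6,0,0,0,11,0,0,0,16,0,0,0,22,0],
  "hand": 45
}}

```text
time: 23.25
position: [0.4365, -0.3279, 0.2965]
eef_rot: [[-0.899, 0.438, 0.0], [0.438, 0.899, -0.0], [-0.0, -0.0, -1.0]]
force: [1.6, -1.1, -0.8]
gripper_width: 0.0386
grip_force: 0.0
```

{"api": "carry_out", "payload": {
  "motion": [0,5,0,0,0,10,0,0,0,15,0,0,0,20,0,0,0,25,0,0,0,30,0,0,0,35,0,0,0,35,0,0,0,35,0,0]
}}

```text
time: 24.15
position: [0.4367, 0.0229, 0.2945]
eef_rot: [[-0.9, 0.435, 0.001], [0.435, 0.9, -0.001], [-0.001, -0.0, -1.0]]
force: [0.5, -0.7, -0.2]
gripper_width: 0.0383
grip_force: 0.0
```

```bash
python3 - <<'E'
from h import *
p=manip.sense(); print(p['time'],p['position'],p['force'],p['gripper_width'])
s,_=cap('scene','s9'); t,_=cap('top','t9')
r=lambda im,x,y,w,h:cv2.resize(im[y:y+h,x:x+w,::-1],(400,400),interpolation=cv2.INTER_CUBIC)
cv2.imwrite('pics/c9.png',np.hstack([r(s,220,110,80,80),r(t,365,180,60,60)]))
E
```

```text
24.15 [0.43673765 0.02290615 0.29451695] [ 0.48094036 -0.70035172 -0.16905339] 0.03832336188089735
```

View pics/c9.png

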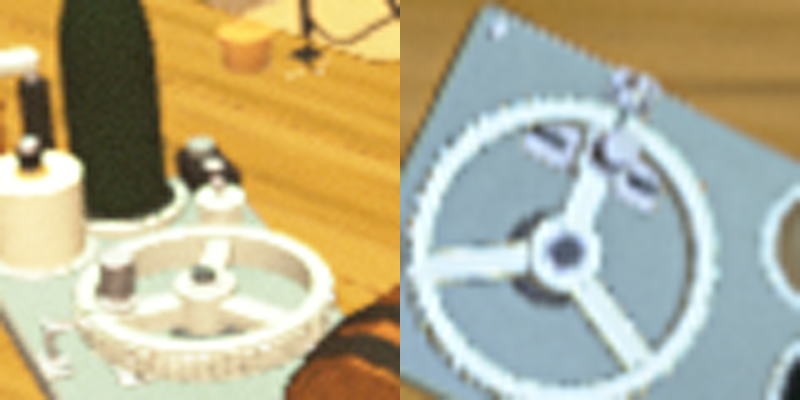

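The setting pin stands upright in the boss (left view, head at about 117,275) and its collar is on the pulley. The line faces the pointer, and the bottle has not been disturbed.

```bash
python3 -c "
from plant import manip
print(manip.close_job())"
```

```text
the job is handed in; nothing more can be done
None
```

The job is handed in, with no verdict returned: I turned the line to the pointer by the rim, then put the setting pin through the pulley into the bore, and it went home without any searching. Wrist force readings stayed under 5 N while the pin went in, and I let go with its collar on the pulley at about 24 s of the 72 s allowed.

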